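# Click the beard trimmer's length wheel back to its mark

## Robot

A 7-joint arm with a two-finger parallel gripper is mounted at the origin on the work surface. World frame = base frame: x ahead of the robot, y to its left, z up, the work surface at z = 0. Lengths are in mm, angles in rad, forces in N, time in s.
With the tool pointing down it reaches from about 400 to 750 mm from the base axis. Payload 19.5 kg.
Tool frame: the origin (TCP) lies at the very end of the fingers, on their centre line; the grasp point (between the pads) lies 19 mm behind it; z points along the fingers, y is the line along which they close (so a half turn about z gives the same grasp; the last joint's range is limited). The gripper opens to 85 mm and grips with 20 to 120 N. Pads are 22 mm wide; open, the fingers measure 114 mm over their backs; the gripper's body (76 mm by 85 mm) begins 54 mm behind the grasp point. The pads swing forward as they close: fully open they stand 13 mm farther back than shut.
Start: joints at [1.168, 0.707, -0.028, 1.485, 0.022, 0.951, -0.075], TCP at [202.98, -537.954, 231.268] pointing down, gripper open.
Joint ranges: [-2.71, 2.71], [-0.32, 2.16], [-1.57, 1.52], [0, 2.45], [-1.46, 4.6], [0, 2.02], [-2.83, 2.83]. Speed limits (rad/s): [1.89, 1.89, 2.57, 2.57, 3.01, 3.01, 3.01].

## Interface

Orientations are given as a 3x3 rotation matrix whose columns are the frame's x, y, z axes.
In Python, from plant import robot gives the robot as it stands.
- The arm moves only by the tool step_arm, never from a script. Its argument "moves" is a list of rows, each an object of numbers: "claw": the gripper command: -1 is fully open, 1 is shut, values between are in proportion; "tx", "ty", "tz": the shift along the tool's x, y, z in m; "roll": the turn about the tool's z in rad. In form: [{"claw": .., "tx": .., "ty": .., "tz": .., "roll": ..}, ...]. A call has 1 to 5 rows; each row shifts and turns the commanded pose from where the row before left it, along the tool's axes as they then stand; what a row does not reach is not made up. A row lasts 1/12 s, in which the tool goes at most 41.7 mm and 7.16 degrees, less where a joint would pass 70% of its speed; a pose out of reach is approached as far as the arm can. A call with a gripper value outside its range is refused whole. The fingers move at their own pace and stop on an object; "squeeze" is the grip in N (left out, the last holds). Time passes only in rows, so rows that do not move let the fingers close. It gives the time, the measured TCP pose, the force, the opening and the grip force at its end, in the units of the state.
- robot.read_state(): the state, without advancing time (a new reading comes with each control period).
- robot.snapshot(name): name is "scene" or "side" or "wrist"; returns a dict with "pixels" (400x640x3 uint8, blue, green, red), "depth" (400x640 float32, mm along the optical axis (not along the pixel's ray), 0 where there is no reading), "K" (3x3 intrinsics, pixels), "T" (4x4, takes a point from camera to world coordinates). Camera axes: x right, y up, looking along -z (the intrinsics and any distortion apply to the point x, -y, -z); pixel columns grow to the right and rows downward; lengths in mm; the calibration is good to about 2 mm. A picture is of the moment at which its call begins.
- robot.job_done(): hands the job in; it is judged then, once.
Trained networks look in a picture, given as the dict that the camera call returned (one of the last four; its "shot" number tells which), for a name from the list of things; names that differ only in an ending like _2 or _b are one class to them, and where a whole thing is asked for, a point or a joint stands for the part that bears it (a point fixed in the world has none). Each returns a list of dicts, best first, with "conf" (0 to 1); they miss things now and then, are a little off and sometimes report something else, mostly with a low value. They report only what shows in the picture. A call takes as long as a camera call. They do not tell look-alikes from the thing itself.
- robot.spot_in(picture, label): "point" ([x, y, z] in mm, in world coordinates, good to about 4 mm: the middle of the surface that is visible of it).
The state is a dict: "t": time; "joint_positions": joint angles; "dq": joint speeds; "joint_efforts": joint torques, N m; "ee_pos": TCP position; "ee_rot": TCP orientation; "ft_force": force on the tool from outside, world axes, zero at the start; "torque": the same for the moment, N m; "finger_gap": finger opening in mm; "grip_force": force on a finger pad.
Only numpy, scipy, OpenCV 4.12 (cv2) and the standard library are available. Lean on these libraries where they do the work, as an engineer would, in place of code of your own. Each camera call takes 0.05 s, during which the arm holds its last target. There are 200 camera calls.

## Task

The black beard trimmer lies in its open clear case and its length wheel has been knocked off its usual setting. Without picking the trimmer up, brush the wheel round with a fingertip, click by click, until the orange bar on the wheel has clicked in at the white pointer on the trimmer's neck, then take the hand away. Be gentle, leave the trimmer lying in its case, and do not disturb the white clipper, the red comb or the oil bottle.

Things in the scene. Friction and masses are not known exactly. Their poses are not given: they have to be found in the camera images.
- wheel (a joint): Angle of the trimmer's length wheel, rad. 0 = orange bar straight up at the white pointer. Spring click stops every 0.349 rad (20 deg, 7.7 mm of rim), one exactly at 0; left within 0.1 rad of a stop it snaps in, near midway it may stay between two. Starts 2 to 4 clicks below 0 (-1.5 to -0.6). Grows as the wheel's top moves to the trimmer's +y. Turns both ways, end stops at -2.23 and +1.19.
- wheel_top (a point): Highest point of the length wheel, midway along its width, about 53 mm above the table; does not turn with it. The wheel is a grey ribbed ring 44 mm across, 20 mm wide, 5 to 7 mm proud of handle and neck. Axes as trimmer: x the wheel's axis, y the way its top moves as the value grows. About 2 N along the rim gets it out of a stop; a fingertip pressed on top with 4 to 10 N carries it round.
- pointer (a point): Middle of the white pointer, a raised white bar 11 x 4 mm on top of the trimmer's neck beside the wheel, 19 mm from the wheel's centre towards the blade and 5 mm lower than the wheel's top. The orange bar on the wheel runs across its full 20 mm width and is 4 mm wide; the other click stops have short white ticks at the rim next to the pointer.
- trimmer_mid (a point): Middle of the trimmer on its long axis, 20 mm behind the wheel's centre, about 31 mm above the table. Axes as trimmer.
- trimmer: Black cordless beard trimmer, loose, 0.15 to 0.25 kg, 175 x 38 mm, in two open cradles of the case, 1 mm play, on a foam pad that gives 1 mm per 5 N, 5 mm at most. Origin on its underside below the wheel's centre, 39 mm under the wheel's top. x along it to the blade, z up. Handle x = -103 to -11 mm (top z = 34 mm), wheel -10 to 10, neck 11 to 39 mm (top z = 32 mm), comb teeth to 71 mm.
- case: Clear plastic case, fixed, laid open like a book: the half with grey insert and trimmer is 212 x 92 mm with walls 24 mm high; the other half, same size, lies on its -y side with three black guide combs (up to 24 mm high). Origin on the table under the centre of the trimmer's half, x along the trimmer to its blade, z up; the wheel's centre is at x = 12 mm, y = 0.
- clipper: White hair clipper lying loose on the table off the case's handle end, 193 x 46 x 43 mm. Origin on its underside near the middle, x to its blade. Not to be disturbed.
- comb: Red barber's comb lying flat and loose on the table on the case's +y side, 175 x 31 x 5 mm, long side along its x. Origin on its underside in the middle. Not to be disturbed.
- oil: Small white oil bottle with a red cap standing loose on the table off the case's blade end, 30 mm across, 75 mm high. Origin under its centre, z up. Not to be disturbed.
Not all that is in view belongs to the job. What is meant by the trimmer is not yellow, and is the smaller of those in its own colour.

How it is judged (in metres and radians):
At the end, for the whole second after the job is handed in: The wheel rests in the click stop where the orange bar is at the white pointer (within 0.1 rad, under a third of a click), and the trimmer lies still, flat and straight in its cradles in the case (value of joint wheel between -0.1 and 0.1 rad and velocity of joint wheel between -0.1 and 0.1 rad/s and distance between wheel_top and case below 0.065 m and angle between trimmer's own z axis and vertical below 0.12 rad and angle between the x axis of trimmer and the x axis of case, either way round below 0.1 rad and linear speed of trimmer below 0.02 m/s); the robot touches nothing.
It fails at once if the trimmer is lifted, carried or shoved: its middle moves more than 10 mm from where it lay (distance of trimmer_mid from where it was at the start of the episode above 0.01 m).
It fails at once if the trimmer or its wheel is pinched or pressed hard (more than 30 N from the fingers) (contact force between the fingers and trimmer above 30 N).
It fails at once if the clipper, the comb or the oil bottle is moved more than 15 mm (distance of any of clipper, comb, oil from where it was at the start of the episode above 0.015 m).
It also fails if it takes over 42 s, if anything falls off the work surface, if the arm or the gripper's body presses on something with over 40 N, if the wrist force passes 120 N, or if a joint passes its speed limit or range.

## Working session

There is one attempt and no reset: what is moved stays moved. The work goes in short steps, Python scripts to look and compute and a tool call to move; the robot and the scene stay as the last step left them, time stands still between calls to the robot, and variables do not carry over. Pictures are saved under pics/ and viewed, at most 10 in all, crops included, and the job is handed in when it is done.

Besides the shell and the picture viewer there is one more tool, called after ">>>" by a JSON object that holds its "name" and its "arguments". step_arm: Moves the arm, as the interface text tells. Its arguments: {"type":"object","properties":{"moves":{"type":"array","items":{"type":"object","properties":{"claw":{"type":"number"},"tx":{"type":"number"},"ty":{"type":"number"},"tz":{"type":"number"},"roll":{"type":"number"}}}},"squeeze":{"type":"number"}},"required":["moves"]}

```bash
mkdir -p pics
cat > h.py <<'E'
import numpy as np, cv2
from plant import robot
def w(s,u,v,d=None):
    if d is None:
        p=s["depth"][int(v)-1:int(v)+2,int(u)-1:int(u)+2]; d=np.median(p[p>0])
    K=s["K"]; c=np.array([(u-K[0,2])/K[0,0]*d,-(v-K[1,2])/K[1,1]*d,-d,1])
    return (s["T"]@c)[:3]
def pix(s,p):
    c=np.linalg.inv(s["T"])@np.append(p,1); d=-c[2]; K=s["K"]
    return np.array([K[0,0]*c[0]/d+K[0,2],-K[1,1]*c[1]/d+K[1,2],d])
E
python3 - <<'E'
from h import *
for n in ["scene","side"]:
    s=robot.snapshot(n); cv2.imwrite(f"pics/{n}0.png",s["pixels"])
    print(n,s["T"].round(2).tolist(),s["K"].round(1).tolist())
    for l in ["trimmer","wheel","wheel_top","pointer","case","clipper","comb","oil"]:
        print(l,[(np.round(r["point"]).tolist(),round(r["conf"],2)) for r in robot.spot_in(s,l)])
print(robot.read_state())
E
```

```text
scene [[0.73, -0.38, 0.57, 1006.48], [0.68, 0.43, -0.6, -498.02], [-0.02, 0.82, 0.57, 495.88], [0.0, 0.0, 0.0, 1.0]] [[364.2, 0.0, 315.0], [0.0, 364.2, 202.5], [0.0, 0.0, 1.0]]
trimmer [([568.0, -107.0, 40.0], 0.83), ([431.0, -356.0, 38.0], 0.73), ([624.0, 208.0, 49.0], 0.69), ([465.0, -137.0, -3.0], 0.55)]
wheel [([628.0, 264.0, 55.0], 0.76), ([426.0, -374.0, 37.0], 0.53), ([564.0, -74.0, 47.0], 0.5), ([569.0, -109.0, 44.0], 0.41)]
wheel_top [([566.0, -118.0, 43.0], 0.79), ([431.0, -359.0, 29.0], 0.68), ([631.0, 208.0, 49.0], 0.55)]
pointer [([567.0, -110.0, 44.0], 0.91), ([631.0, 216.0, 46.0], 0.78), ([428.0, -357.0, 34.0], 0.64)]
case [([625.0, -84.0, 12.0], 0.91)]
clipper [([627.0, -256.0, 33.0], 0.58)]
comb [([464.0, -139.0, -0.0], 0.77)]
oil [([501.0, 93.0, 37.0], 0.54)]
side [[-0.74, 0.42, -0.53, 80.86], [-0.67, -0.43, 0.6, 542.33], [0.02, 0.8, 0.6, 653.58], [0.0, 0.0, 0.0, 1.0]] [[413.1, 0.0, 319.9], [0.0, 413.1, 200.1], [0.0, 0.0, 1.0]]
trimmer [([414.0, -333.0, 32.0], 0.83), ([542.0, -68.0, 45.0], 0.78), ([592.0, 277.0, 48.0], 0.61), ([461.0, -123.0, 6.0], 0.27)]
wheel [([5
[... 504 characters left out ...]
549908]), 'dq': array([ 0.0014514 , -0.00010482, -0.0004803 , -0.00053512, -0.00098499,
        0.00151176, -0.00185356]), 'joint_efforts': array([ 1.12874463e-03, -8.82983208e+01,  1.23509198e+00, -2.36383224e+01,
        1.71902968e-02,  1.69276856e-03, -2.49003949e-05]), 'ee_pos': array([ 202.99238475, -537.94846502,  231.27717694]), 'ee_rot': array([[ 9.35619929e-01,  3.53008991e-01, -2.95954799e-05],
       [ 3.53008992e-01, -9.35619924e-01,  9.90512086e-05],
       [ 7.27584656e-06, -1.03121755e-04, -9.99999995e-01]]), 'ft_force': array([-0.73045478,  0.49168824, -0.39350235]), 'torque': array([-0.03652013, -0.00640727, -0.00180717]), 'grip_force': 0.0, 'finger_gap': 85.49390797585723}
```

View pics/scene0.png

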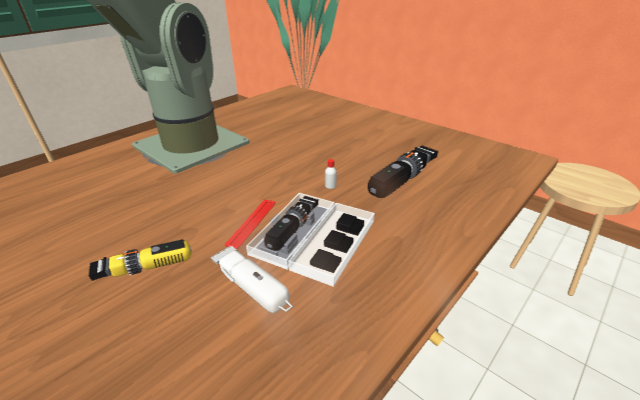

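View pics/side0.png

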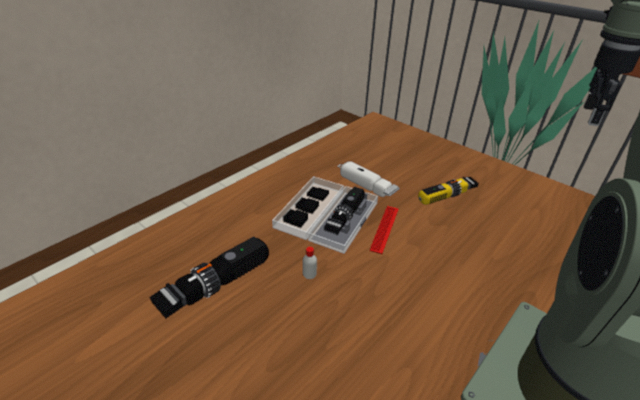

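The black trimmer in the case is at about (290,222) in the scene view and (345,210) in the side view, with its blade towards the oil bottle (+y world). The bigger black one and the yellow one are decoys. I'll move above it for a wrist view.

>>> {"name": "step_arm", "arguments": {"moves": [{"claw": 1, "tx": 0.0325, "ty": -0.0215, "tz": 0, "roll": 0}, {"claw": 1, "tx": 0.0325, "ty": -0.0215, "tz": 0, "roll": 0}, {"claw": 1, "tx": 0.0325, "ty": -0.0215, "tz": 0, "roll": 0}, {"claw": 1, "tx": 0.0325, "ty": -0.0215, "tz": 0, "roll": 0}, {"claw": 1, "tx": 0.0325, "ty": -0.0215, "tz": 0, "roll": 0}]}}

```text
t: 1.32
ee_pos: [317.8, -378.4, 231.4]
ee_rot: [[0.936, 0.353, 0.0], [0.353, -0.936, -0.0], [0.0, 0.0, -1.0]]
ft_force: [1.4, -0.6, -0.2]
finger_gap: 25.3
grip_force: 0.0
```

>>> {"name": "step_arm", "arguments": {"moves": [{"claw": 1, "tx": 0.0325, "ty": -0.0215, "tz": 0, "roll": 0}, {"claw": 1, "tx": 0.0325, "ty": -0.0215, "tz": 0, "roll": 0}, {"claw": 1, "tx": 0.0325, "ty": -0.0215, "tz": 0, "roll": 0}, {"claw": 1, "tx": 0.0325, "ty": -0.0215, "tz": 0, "roll": 0}, {"claw": 1, "tx": 0.0325, "ty": -0.0215, "tz": 0, "roll": 0}]}}

```text
t: 1.73
ee_pos: [432.0, -220.3, 231.4]
ee_rot: [[0.936, 0.353, 0.0], [0.353, -0.936, -0.0], [0.0, 0.0, -1.0]]
ft_force: [0.7, -0.3, -0.0]
finger_gap: 0.1
grip_force: 0.0
```

>>> {"name": "step_arm", "arguments": {"moves": [{"claw": 1, "tx": 0.0325, "ty": -0.0215, "tz": 0, "roll": 0}, {"claw": 1, "tx": 0.0325, "ty": -0.0215, "tz": 0, "roll": 0}, {"claw": 1, "tx": 0.0325, "ty": -0.0215, "tz": 0, "roll": 0}, {"claw": 1, "tx": 0.0325, "ty": -0.0215, "tz": 0, "roll": 0}, {"claw": 1, "tx": 0, "ty": 0, "tz": 0, "roll": 0}]}}

```text
t: 2.15
ee_pos: [525.7, -88.5, 230.9]
ee_rot: [[0.933, 0.361, 0.001], [0.361, -0.933, 0.003], [0.003, -0.003, -1.0]]
ft_force: [-0.0, 0.9, 0.0]
finger_gap: -0.1
grip_force: 0.0
```

Run:
```python
from h import *
s=robot.snapshot("wrist"); cv2.imwrite("pics/w1.png",s["pixels"]); np.savez("w1.npz",**{k:s[k] for k in("pixels","depth","K","T")})
print(s["T"].round(2).tolist(),s["K"].round(1).tolist())
for l in ["trimmer","wheel","wheel_top","pointer","case"]:
        print(l,[(np.round(r["point"]).tolist(),round(r["conf"],2)) for r in robot.spot_in(s,l)])
st=robot.read_state();print(st["t"],st["ee_pos"],st["ee_rot"].round(3).tolist(),st["finger_gap"])
```

```text
[[0.36, 0.9, 0.25, 590.69], [-0.93, 0.35, 0.09, -65.59], [-0.0, -0.27, 0.96, 374.26], [0.0, 0.0, 0.0, 1.0]] [[300.9, 0.0, 321.1], [0.0, 300.9, 200.7], [0.0, 0.0, 1.0]]
trimmer [([599.0, 153.0, 50.0], 0.94), ([554.0, -94.0, 44.0], 0.75)]
wheel [([553.0, -76.0, 52.0], 0.64), ([581.0, 267.0, 26.0], 0.6), ([428.0, -369.0, 38.0], 0.45)]
wheel_top [([447.0, -303.0, 34.0], 0.96), ([595.0, 158.0, 51.0], 0.76), ([549.0, -94.0, 44.0], 0.67)]
pointer [([556.0, -91.0, 46.0], 0.9), ([598.0, 154.0, 49.0], 0.89), ([444.0, -302.0, 34.0], 0.55)]
case [([622.0, -66.0, 4.0], 0.96)]
2.45 [522.03193846 -96.73330188 231.43837981] [[0.936, 0.352, -0.0], [0.352, -0.936, -0.0], [-0.0, 0.0, -1.0]] -0.03751672690320179
```

View pics/w1.png

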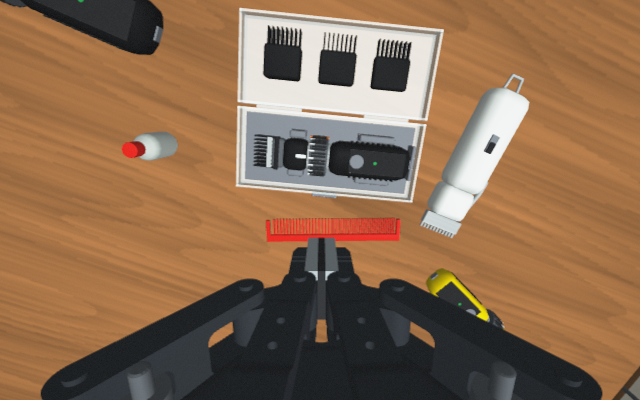

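The wrist view shows the trimmer across the image: wheel at about (318,156), white pointer at (300,156), handle end at (408,162), blade at (255,150). The comb is below it and the clipper to the right.

Run:
```python
from h import *
s=dict(np.load("w1.npz"))
for u,v in [(300,156),(312,156),(318,150),(318,156),(318,162),(326,156),(345,157),(400,162),(290,155),(240,187),(412,201),(426,123),(239,109)]:
    print(u,v,w(s,u,v).round(1))
# wheel: highest surface points
H=np.array([[w(s,u,v,s["depth"][v,u])[:3] for u in range(235,425)] for v in range(115,195)]).reshape(-1,3)
top=H[(H[:,2]>49)]; print(len(top),top.mean(0),top.min(0),top.max(0))
b=H[(H[:,2]>38)]; c=b[:,:2].mean(0); U,S,V=np.linalg.svd(b[:,:2]-c,full_matrices=False); print(c,V[0],len(b))
cv2.imwrite("pics/w1c.png",cv2.resize(s["pixels"][120:195,240:420],None,fx=4.4,fy=4.4,interpolation=cv2.INTER_CUBIC))
```

```text
300 156 [543.4 -58.3  48. ]
312 156 [548.9 -70.3  54.4]
318 150 [556.8 -74.   52. ]
318 156 [551.2 -76.2  54.2]
318 162 [545.2 -78.5  54.1]
326 156 [554.1 -84.2  53.2]
345 157 [ 560.  -104.    48.7]
400 162 [ 576.5 -161.4   49.1]
290 155 [540.3 -47.7  46.6]
240 187 [472.1   0.5   1.4]
412 201 [ 534.5 -211.3    1.6]
426 123 [ 628.3 -184.7    0.9]
239 109 [564.4  23.7  23.7]
1465 [ 561.71035113 -114.00856153   62.75387936] [ 532.93440919 -170.46073566   49.00242901] [590.68512179 -55.26570593 374.26098231]
[556.07415102 -95.32522959] [ 0.27210248 -0.96226828] 4781
```

View pics/w1c.png

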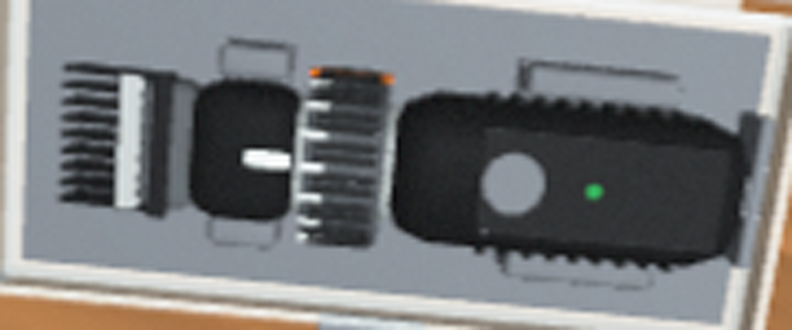

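Orange is at the top edge (trimmer −y side), with the pointer on the trimmer axis. World axes: trimmer x ≈ (−0.283, 0.959), y ≈ (−0.959, −0.283). The wheel top is at about (550, −76, 53). I'll go to the start of a stroke, 8 mm on the −y side.

>>> {"name": "step_arm", "arguments": {"moves": [{"claw": 1, "tx": 0, "ty": 0, "tz": 0, "roll": 0.073}, {"claw": 1, "tx": 0.0205, "ty": -0.006, "tz": 0.03, "roll": 0}, {"claw": 1, "tx": 0.0205, "ty": -0.006, "tz": 0.03, "roll": 0}, {"claw": 1, "tx": 0, "ty": 0, "tz": 0.04, "roll": 0}, {"claw": 1, "tx": 0, "ty": 0, "tz": 0.03, "roll": 0}]}}

```text
t: 2.87
ee_pos: [558.0, -72.6, 98.9]
ee_rot: [[0.959, 0.284, -0.001], [0.284, -0.959, 0.0], [-0.001, -0.0, -1.0]]
ft_force: [1.0, -0.3, -0.6]
finger_gap: 0.0
grip_force: 0.0
```

>>> {"name": "step_arm", "arguments": {"moves": [{"claw": 1, "tx": 0, "ty": 0, "tz": 0.025, "roll": 0}, {"claw": 1, "tx": 0, "ty": 0, "tz": 0.01, "roll": 0}, {"claw": 1, "tx": 0, "ty": 0, "tz": 0, "roll": 0}, {"claw": 1, "tx": 0, "ty": 0, "tz": 0, "roll": 0}, {"claw": 1, "tx": 0, "ty": 0, "tz": 0, "roll": 0}]}}

```text
t: 3.28
ee_pos: [559.1, -73.0, 68.0]
ee_rot: [[0.959, 0.283, 0.002], [0.283, -0.959, -0.0], [0.002, 0.001, -1.0]]
ft_force: [0.3, 0.0, 0.1]
finger_gap: -0.0
grip_force: 0.0
```

Run:
```python
from h import *
st=robot.read_state();print(st["t"],st["ee_pos"],st["ee_rot"].round(3).tolist(),st["ft_force"])
a=robot.snapshot("wrist");b=robot.snapshot("scene");c=robot.snapshot("side")
def crop(s,p,k):
    u,v,_=pix(s,p).astype(int);print(u,v); u=np.clip(u,50,590);v=np.clip(v,45,350)
    return cv2.resize(s["pixels"][v-k:v+k,u-k:u+k],(260,260),interpolation=cv2.INTER_CUBIC)
P=np.array([550,-76,53.])
cv2.imwrite("pics/c2.png",np.hstack([crop(a,P,45),crop(b,P,30),crop(c,P,30)]))
```

```text
3.2833 [559.07702023 -72.95805666  67.96923573] [[0.959, 0.283, 0.002], [0.283, -0.959, -0.0], [0.002, 0.001, -1.0]] [0.32983868 0.02679612 0.05208096]
319 257
295 208
342 205
```

View pics/c2.png

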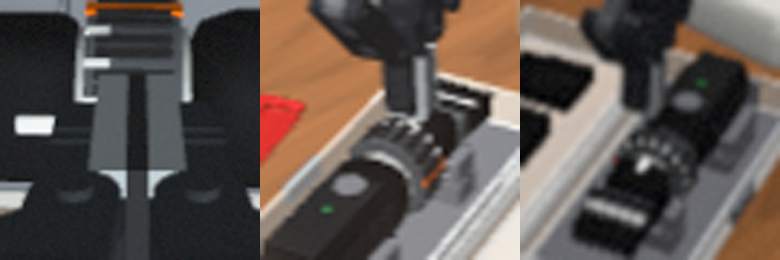

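The wrist crop shows the closed tips centred over the wheel's width, with orange at the top (−y side). Next I lower gently to contact.

>>> {"name": "step_arm", "arguments": {"moves": [{"claw": 1, "tx": 0, "ty": 0, "tz": 0.006, "roll": 0}, {"claw": 1, "tx": 0, "ty": 0, "tz": 0.004, "roll": 0}, {"claw": 1, "tx": 0, "ty": 0, "tz": 0.002, "roll": 0}, {"claw": 1, "tx": 0, "ty": 0, "tz": 0.001, "roll": 0}, {"claw": 1, "tx": 0, "ty": 0, "tz": 0, "roll": 0}]}}

```text
t: 3.85
ee_pos: [558.2, -72.5, 53.0]
ee_rot: [[0.959, 0.284, -0.0], [0.284, -0.959, 0.0], [-0.0, -0.0, -1.0]]
ft_force: [-0.1, 0.2, 0.4]
finger_gap: 0.1
grip_force: 0.0
```

>>> {"name": "step_arm", "arguments": {"moves": [{"claw": 1, "tx": 0, "ty": 0, "tz": 0.001, "roll": 0}, {"claw": 1, "tx": 0, "ty": 0, "tz": 0, "roll": 0}, {"claw": 1, "tx": 0, "ty": 0, "tz": 0, "roll": 0}]}}

```text
t: 4.1
ee_pos: [558.4, -72.5, 52.4]
ee_rot: [[0.959, 0.284, 0.0], [0.284, -0.959, 0.0], [0.0, -0.0, -1.0]]
ft_force: [0.0, 1.3, 2.9]
finger_gap: -0.2
grip_force: 1.2
```

>>> {"name": "step_arm", "arguments": {"moves": [{"claw": 1, "tx": 0, "ty": 0, "tz": 0.001, "roll": 0}, {"claw": 1, "tx": 0, "ty": 0, "tz": 0, "roll": 0}, {"claw": 1, "tx": 0, "ty": 0, "tz": 0, "roll": 0}]}}

```text
t: 4.35
ee_pos: [558.6, -72.5, 51.5]
ee_rot: [[0.959, 0.284, 0.001], [0.284, -0.959, 0.0], [0.001, 0.0, -1.0]]
ft_force: [-0.1, 1.8, 6.3]
finger_gap: 0.4
grip_force: 3.0
```

>>> {"name": "step_arm", "arguments": {"moves": [{"claw": 1, "tx": -0.002, "ty": 0, "tz": 0, "roll": 0}, {"claw": 1, "tx": -0.002, "ty": 0, "tz": 0, "roll": 0}, {"claw": 1, "tx": -0.002, "ty": 0, "tz": 0, "roll": 0}, {"claw": 1, "tx": -0.002, "ty": 0, "tz": 0, "roll": 0}]}}

```text
t: 4.68
ee_pos: [550.8, -74.7, 51.6]
ee_rot: [[0.959, 0.284, 0.001], [0.284, -0.959, 0.0], [0.001, -0.0, -1.0]]
ft_force: [-0.2, 2.0, 7.8]
finger_gap: 0.0
grip_force: 3.6
```

>>> {"name": "step_arm", "arguments": {"moves": [{"claw": 1, "tx": -0.002, "ty": 0, "tz": 0, "roll": 0}, {"claw": 1, "tx": -0.002, "ty": 0, "tz": 0, "roll": 0}, {"claw": 1, "tx": -0.002, "ty": 0, "tz": 0, "roll": 0}, {"claw": 1, "tx": -0.0015, "ty": 0, "tz": 0, "roll": 0}, {"claw": 1, "tx": 0, "ty": 0, "tz": 0, "roll": 0}]}}

```text
t: 5.1
ee_pos: [543.5, -76.8, 51.6]
ee_rot: [[0.959, 0.284, 0.0], [0.284, -0.959, 0.0], [0.0, -0.0, -1.0]]
ft_force: [-0.2, 1.8, 6.5]
finger_gap: -0.1
grip_force: 3.6
```

>>> {"name": "step_arm", "arguments": {"moves": [{"claw": 1, "tx": 0, "ty": 0, "tz": -0.004, "roll": 0}, {"claw": 1, "tx": -0.01, "ty": 0, "tz": -0.015, "roll": 0}, {"claw": 1, "tx": -0.03, "ty": 0, "tz": -0.015, "roll": 0}, {"claw": 1, "tx": 0, "ty": 0, "tz": 0, "roll": 0}, {"claw": 1, "tx": 0, "ty": 0, "tz": 0, "roll": 0}]}}

```text
t: 5.52
ee_pos: [504.8, -88.9, 86.2]
ee_rot: [[0.959, 0.283, 0.001], [0.283, -0.959, -0.0], [0.001, 0.0, -1.0]]
ft_force: [0.6, 0.6, -0.2]
finger_gap: -0.2
grip_force: 0.0
```

```bash
cat >> h.py <<'E'
def look(name):
    st=robot.read_state();print(st["t"],st["ee_pos"].round(1),st["ft_force"].round(1))
    a=robot.snapshot("wrist");b=robot.snapshot("scene")
    P=np.array([549,-76,48.]);o=[]
    for s,k in ((a,50),(b,26)):
        u,v,_=pix(s,P).astype(int);print(u,v);v=min(v,400-k)
        o.append(cv2.resize(s["pixels"][v-k:v+k,u-k:u+k],(390,390),interpolation=cv2.INTER_CUBIC))
    cv2.imwrite(f"pics/{name}.png",np.hstack(o))
E
python3 -c "
from h import *
look('c3')"
```

```text
5.5167 [504.8 -88.9  86.2] [ 0.6  0.6 -0.2]
318 155
295 210
```

View pics/c3.png

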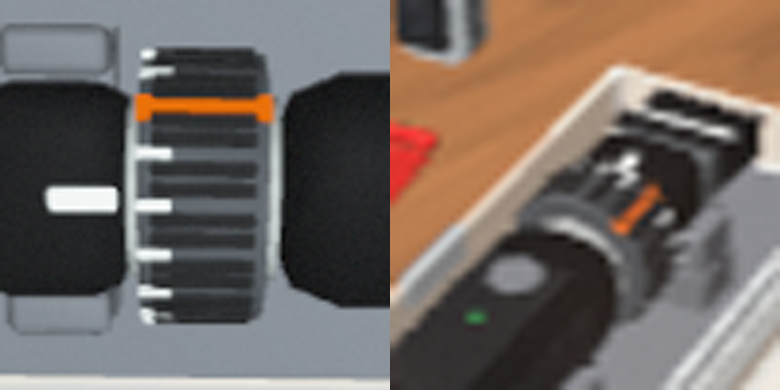

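The orange bar is at (205,107) in the crop, two ticks above the tick at the pointer (153, then 205). Two more clicks are needed, so I repeat the same stroke.

>>> {"name": "step_arm", "arguments": {"moves": [{"claw": 1, "tx": 0.0275, "ty": 0, "tz": 0, "roll": 0}, {"claw": 1, "tx": 0.028, "ty": 0, "tz": 0, "roll": 0}, {"claw": 1, "tx": 0, "ty": 0, "tz": 0.02, "roll": 0}, {"claw": 1, "tx": 0, "ty": 0, "tz": 0.008, "roll": 0}, {"claw": 1, "tx": 0, "ty": 0, "tz": 0.003, "roll": 0}]}}

```text
t: 6.03
ee_pos: [557.5, -72.3, 52.5]
ee_rot: [[0.959, 0.284, -0.003], [0.284, -0.959, 0.0], [-0.003, -0.001, -1.0]]
ft_force: [0.0, 2.2, 2.2]
finger_gap: 0.0
grip_force: 1.3
```

>>> {"name": "step_arm", "arguments": {"moves": [{"claw": 1, "tx": 0, "ty": 0, "tz": 0.001, "roll": 0}, {"claw": 1, "tx": 0, "ty": 0, "tz": 0.001, "roll": 0}, {"claw": 1, "tx": 0, "ty": 0, "tz": 0.001, "roll": 0}, {"claw": 1, "tx": 0, "ty": 0, "tz": 0, "roll": 0}, {"claw": 1, "tx": 0, "ty": 0, "tz": 0, "roll": 0}]}}

```text
t: 6.45
ee_pos: [558.5, -72.6, 51.8]
ee_rot: [[0.959, 0.284, 0.001], [0.284, -0.959, 0.0], [0.001, 0.0, -1.0]]
ft_force: [-1.4, 1.5, 5.0]
finger_gap: -0.0
grip_force: 2.4
```

>>> {"name": "step_arm", "arguments": {"moves": [{"claw": 1, "tx": 0, "ty": 0, "tz": 0.0005, "roll": 0}, {"claw": 1, "tx": -0.002, "ty": 0, "tz": 0, "roll": 0}, {"claw": 1, "tx": -0.002, "ty": 0, "tz": 0, "roll": 0}, {"claw": 1, "tx": -0.002, "ty": 0, "tz": 0, "roll": 0}, {"claw": 1, "tx": -0.002, "ty": 0, "tz": 0, "roll": 0}]}}

```text
t: 6.87
ee_pos: [550.9, -74.7, 51.4]
ee_rot: [[0.959, 0.284, 0.001], [0.284, -0.959, 0.0], [0.001, 0.0, -1.0]]
ft_force: [-1.4, 1.9, 7.8]
finger_gap: 0.1
grip_force: 4.1
```

>>> {"name": "step_arm", "arguments": {"moves": [{"claw": 1, "tx": -0.002, "ty": 0, "tz": 0, "roll": 0}, {"claw": 1, "tx": -0.002, "ty": 0, "tz": 0, "roll": 0}, {"claw": 1, "tx": -0.002, "ty": 0, "tz": 0, "roll": 0}, {"claw": 1, "tx": -0.0015, "ty": 0, "tz": 0, "roll": 0}, {"claw": 1, "tx": 0, "ty": 0, "tz": 0, "roll": 0}]}}

```text
t: 7.28
ee_pos: [543.5, -76.8, 51.4]
ee_rot: [[0.959, 0.284, 0.001], [0.284, -0.959, 0.0], [0.001, -0.0, -1.0]]
ft_force: [-1.7, 3.2, 7.9]
finger_gap: 0.5
grip_force: 4.1
```

>>> {"name": "step_arm", "arguments": {"moves": [{"claw": 1, "tx": 0, "ty": 0, "tz": -0.004, "roll": 0}, {"claw": 1, "tx": -0.01, "ty": 0, "tz": -0.015, "roll": 0}, {"claw": 1, "tx": -0.03, "ty": 0, "tz": -0.015, "roll": 0}, {"claw": 1, "tx": 0, "ty": 0, "tz": 0, "roll": 0}, {"claw": 1, "tx": 0, "ty": 0, "tz": 0, "roll": 0}]}}

```text
t: 7.7
ee_pos: [504.9, -89.0, 85.8]
ee_rot: [[0.959, 0.283, 0.001], [0.283, -0.959, -0.0], [0.001, 0.001, -1.0]]
ft_force: [-0.1, -0.2, 0.0]
finger_gap: -0.3
grip_force: 0.0
```

```bash
python3 -c "
from h import *
look('c4')"
```

```text
7.7 [504.9 -89.   85.8] [-0.1 -0.2  0. ]
318 155
295 210
```

View pics/c4.png

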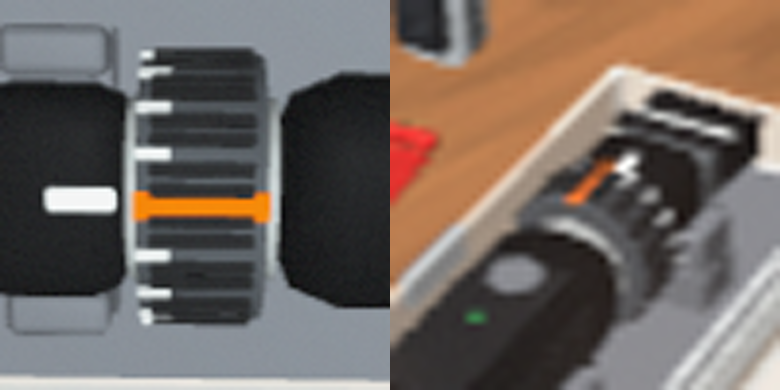

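The orange bar is at row 206 of the crop, exactly where the pointer stop's tick sat before (205). It has clicked in at the pointer, and the trimmer hasn't moved. I'll withdraw upward and hand in.

>>> {"name": "step_arm", "arguments": {"moves": [{"claw": 1, "tx": 0, "ty": 0, "tz": -0.035, "roll": 0}, {"claw": 1, "tx": 0, "ty": 0, "tz": -0.035, "roll": 0}, {"claw": 1, "tx": 0, "ty": 0, "tz": 0, "roll": 0}, {"claw": 1, "tx": 0, "ty": 0, "tz": 0, "roll": 0}]}}

```text
t: 8.13
ee_pos: [506.3, -88.1, 155.9]
ee_rot: [[0.959, 0.284, 0.003], [0.284, -0.959, -0.0], [0.003, 0.001, -1.0]]
ft_force: [0.1, -0.2, -0.4]
finger_gap: -0.1
grip_force: 0.0
```

```bash
python3 -c "
from plant import robot
print(robot.job_done())"
```

```text
the job is handed in; nothing more can be done
None
```

I brushed the wheel round in two gentle strokes (about 8 N) until the orange bar clicked in at the white pointer, then withdrew the hand and handed the job in at about 8 s; the last picture shows the trimmer lying in its case as before, and the hand-in gave no verdict.

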